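# Press a shelf label holder home behind the lip and hold it

## Task

Take the green label holder from its stand, slip its thin blade down behind the metal lip along the laundry shelf's front edge, to the right of the orange stop, and slide it left along the channel until you feel it push against the stop. Only then press it straight down against the yellow spring strip until it is fully home, firmly but without forcing it, and keep gripping and pressing: the program finishes while holding it there, because it springs up when let go. Leave the blue label holder and everything else where they are.

Things in the scene. Friction and masses are not known exactly. Their poses are not given: they have to be found in the camera images.
- green_holder: Loose green plastic label holder with a paper card, about 80 g, upright. Blade: 6 mm thick (x), 60 mm wide (y), from 0 to 40 mm above the origin. Head, to grip: 14 mm thick (x), 60 mm wide (y), 40 to 80 mm above the origin. Origin: middle of the blade's lower edge; z up, y along the width. Both broad sides are alike.
- blue_holder: The same label holder in blue; leave it in the stand.
- stand: Fixed wooden stand 70 x 170 x 34 mm (x, y, z), origin centre of its underside. Two slots along y, 9 mm wide (x), 26 mm deep, floor 8 mm above the origin, centred at y = -40 and +40 mm; one label holder stands in each (which is which varies), its head clear above the stand.
- shelf: Fixed low wooden laundry shelf with green sides, top 100 mm above the worktop, 360 mm long (y), reaching from its front edge (robot's side) 212 mm back (+x). Origin on the worktop under the middle of the label channel, which runs the whole front edge along y at x = 0. A jar and a can up to 80 mm tall stand on it, 125 mm or more behind the channel.
- channel_mouth (a point): Middle of the channel's mouth, level with the shelf's top. The channel is a vertical gap 9 mm wide between the 3 mm aluminium lip (front) and the shelf edge, open at the top, its mouth flaring to 20 mm over the top 8 mm; ends closed. Axes: y along the channel (robot's left), x to the back, z up.
- stop: Fixed orange stop clip in the channel; its place along it varies. 14 mm long (faces at y = -7 and +7 mm), fills the channel's depth; its cap, 34 mm wide (x), rises 13 mm above the shelf's top. Origin on the channel's mid-plane level with the shelf's top; axes as the channel's. Over 150 mm of free channel to its right (-y). A holder touching it there has its origin at y = -37 mm.
- strip (a joint): Yellow spring strip along the whole channel, inside it. Value: how far it is pressed down, m: 0 at rest (its top 22 mm below the shelf's top) to 0.012 at its hard stop (34 mm below: the holder is home, its head's underside 6 mm above the shelf's top). About 3 N starts it, 8 N at the end; it springs back up.
- stain_jar: White jar, 56 mm diameter, 75 mm tall, on the shelf; origin centre of its underside. Leave alone.
- starch_can: Metal can, 48 mm diameter, 80 mm tall, on the shelf; origin centre of its underside. Leave alone.
- tape_roll: Brown roll of tape, 64 mm diameter, 22 mm high, lying on the worktop; origin centre of its underside. Leave alone.
- wallet: Red wallet 85 x 120 x 18 mm lying on the worktop; origin centre of its underside. Leave alone.
- softener: White bottle, 68 mm diameter, 190 mm tall, on the worktop; origin centre of its underside. Leave alone.
- iron: Clothes iron with purple handle, about 250 x 100 x 125 mm, flat on the worktop at the left; origin centre of its underside, tip to +x. Leave alone.
Not all that is in view belongs to the job. What is meant by the green_holder is not black or purple, and is the smaller of those in its own colour.

How it is judged:
On the way, in this order (a step that is already met when the one before it is completed fails the run):
1. the green holder's blade is behind the lip and pushed against the orange stop with more than 1 N, the strip not yet pressed in by more than 6 mm (x of green_holder in the frame of channel_mouth between -0.005 and 0.005 m and z of green_holder in the frame of channel_mouth below -0.01 m and angle between the y axis of green_holder and the y axis of channel_mouth, either way round below 0.12 rad and angle between green_holder's own z axis and vertical below 0.12 rad and y of green_holder in the frame of stop between -0.042 and -0.034 m and contact force between green_holder and stop above 1 N and value of joint strip below 0.006 m), for 0.02 s.
2. the holder is pressed fully down on the strip beside the stop (x of green_holder in the frame of channel_mouth between -0.005 and 0.005 m and z of green_holder in the frame of channel_mouth below -0.01 m and angle between the y axis of green_holder and the y axis of channel_mouth, either way round below 0.12 rad and angle between green_holder's own z axis and vertical below 0.12 rad and y of green_holder in the frame of stop between -0.042 and -0.034 m and value of joint strip above 0.01 m and z of green_holder in the frame of channel_mouth below -0.031 m), for 0.2 s.
At the end, for the whole second after the job is handed in: The green holder stands upright behind the lip (within 5 mm of the channel's middle, tilt and twist under 0.12 rad), within 5 mm of touching the stop's right face, still gripped (over 2 N) and pressing the strip with over 4 N, the strip pressed in more than 10 of its 12 mm, at rest (all of step 2 and contact force between green_holder and shelf above 4 N and contact force between the fingers and green_holder above 2 N and linear speed of green_holder below 0.02 m/s); the arm keeps its last pose, push and grip.
It fails at once if the blue holder or another bystander moved by more than 25 mm (distance of any of blue_holder, stain_jar, starch_can, tape_roll, wallet, softener, iron from where it was at the start of the episode above 0.025 m).
It fails at once if the holder forced against the shelf with more than 60 N (contact force between green_holder and shelf above 60 N).
It fails at once if the holder forced against the stop with more than 40 N (contact force between green_holder and stop above 40 N).
It also fails if it takes over 48 s, if anything falls off the work surface, if the arm or the gripper's body presses on something with over 40 N, if the wrist force passes 120 N, or if a joint passes its speed limit or range.

## Robot

A 6-joint arm with a two-finger parallel gripper is mounted at the origin on the work surface. World frame = base frame: x ahead of the robot, y to its left, z up, the work surface at z = 0. Lengths are in m, angles in rad, forces in N, time in s.
With the tool pointing down it reaches from about 0.35 to 0.85 m from the base axis. Payload 8.1 kg.
Tool frame: the origin (TCP) lies on the front face of the gripper's body, between the roots of the fingers; the fingertips stand 73 mm ahead of it and the grasp point (between the pads) lies 54 mm ahead of it; z points along the fingers, y is the line along which they close (so a half turn about z gives the same grasp; the last joint's range is limited). The gripper opens to 85 mm and grips with 20 to 120 N. Pads are 22 mm wide; open, the fingers measure 114 mm over their backs; the gripper's body (76 mm by 85 mm) begins 54 mm behind the grasp point. The pads swing forward as they close: fully open they stand 13 mm farther back than shut.
Start: joints at [1.25, 0.13, 1.488, -0, 1.523, -0.085], TCP at [0.14, 0.583, 0.304] pointing down, gripper open.
Joint ranges: [-2.96, 2.96], [-0.89, 2.26], [0.02, 2.5], [-1.34, 4.48], [0, 2.73], [-2.66, 2.66]. Speed limits (rad/s): [2.39, 2.39, 2.79, 3.14, 3.14, 3.14].

## Interface

Orientations are given as a unit quaternion [x, y, z, w].
In Python, from station import robot gives the robot as it stands.
- The arm moves only by the shell command python3 -m inch 'ROWS' [FORCE]. ROWS is a JSON object whose one key "commands" holds a list of rows, each an object of numbers: "gripper": the opening, from 0 (shut) to 1 (fully open); "x", "y", "z": the shift along the world's x, y, z in units of 30 mm (1.0 is 30 mm); "turn": the turn about the world's z in units of 6 degrees (1.0 is 6 degrees). A call has 1 to 10 rows; each row is the pose to reach, as a shift and turn from the pose commanded when the call began; what a row does not reach only later rows make up. A row lasts 1/8 s, in which the tool goes at most 62.5 mm and 10.7 degrees, less where a joint would pass 70% of its speed; a pose out of reach is approached as far as the arm can. A call with a gripper value outside its range is refused whole. The fingers move at their own pace and stop on an object; FORCE is the grip in N (left out, the last holds). Time passes only in rows, so rows that repeat a pose let the fingers close. It gives the time, the measured TCP pose, the force, the opening and the grip force at its end, in the units of the state.
- robot.observe(): the state, without advancing time (a new reading comes with each control period).
- robot.get_image(name): name is "scene" or "top"; returns the picture (420x560x3 uint8, red, green, blue); there is no depth.
- robot.camera_params(name): a dict with "K" (3x3 intrinsics, pixels), "dist" ([k1, k2, p1, p2, k3] as OpenCV has them; the pictures are not rectified), "xyz" and "orientation" of the camera in the world. Camera axes: x right, y up, looking along -z (the intrinsics and any distortion apply to the point x, -y, -z); pixel columns grow to the right and rows downward; lengths in m; the calibration is good to about 2 mm. A picture is of the moment at which its call begins. camera_params takes no time and is no camera call.
- robot.sign_off(): hands the job in; it is judged then, once.
The state is a dict: "t": time; "joint_pos": joint angles; "qd": joint speeds; "tau": joint torques, N m; "tcp_pos": TCP position; "tcp_rot": TCP orientation; "wrist_force": force on the tool from outside, world axes, zero at the start; "ft_torque": the same for the moment, N m; "width": opening from 0.0 (shut) to 1.0 (fully open); "finger_force": force on a finger pad.
Only numpy, scipy, OpenCV 4.12 (cv2) and the standard library are available. Lean on these libraries where they do the work, as an engineer would, in place of code of your own. Each camera call takes 0.05 s, during which the arm holds its last target. There are 200 camera calls.

## Working session

There is one attempt and no reset: what is moved stays moved. The work goes in short steps, Python scripts to look and compute and a shell command to move; the robot and the scene stay as the last step left them, time stands still between calls to the robot, and variables do not carry over. Pictures are saved under pics/ and viewed, at most 10 in all, crops included, and the job is handed in when it is done.

```bash
mkdir -p pics; python3 - <<'E'
from station import robot
import cv2
for n in("scene","top"):
    cv2.imwrite(f"pics/{n}0.png",robot.get_image(n)[:,:,::-1]); p=robot.camera_params(n); print(n,p)
s=robot.observe();print(s)
E
```

```text
scene {'K': array([[516.59640658,   0.        , 275.02716069],
       [  0.        , 516.59640658, 212.47065463],
       [  0.        ,   0.        ,   1.        ]]), 'dist': array([0.0654107, 0.       , 0.       , 0.       , 0.       ]), 'xyz': array([1.39269008, 0.33274121, 1.23875498]), 'orientation': array([0.18502876, 0.26009458, 0.75898882, 0.5674955 ])}
top {'K': array([[386.69888032,   0.        , 279.45279722],
       [  0.        , 386.69888032, 209.26584497],
       [  0.        ,   0.        ,   1.        ]]), 'dist': array([0.03538714, 0.        , 0.        , 0.        , 0.        ]), 'xyz': array([0.44380304, 0.0681007 , 1.25460197]), 'orientation': array([-0.02685543,  0.04320049,  0.71343774, -0.69886987])}
{'t': 0.1, 'joint_pos': array([ 1.24963103e+00,  1.31124665e-01,  1.48917549e+00, -1.19436579e-05,
        1.52299585e+00, -8.53785577e-02]), 'qd': array([ 0.00088773, -0.00115853, -0.002938  , -0.00213487, -0.00143911,
        0.00014171]), 'tau': array([ 1.22166031e-03, -5.70949566e+01, -5.01943016e+01, -2.09376531e-04,
        8.16625950e-03, -4.88923274e-05]), 'tcp_pos': array([0.14001526, 0.58304906, 0.30292311]), 'tcp_rot': array([ 1.17620132e-01,  9.93058296e-01, -8.35344877e-04, -1.66090036e-04]), 'wrist_force': array([-0.33162285,  0.84610306, -1.62532929]), 'ft_torque': array([-0.00802318,  0.03889165,  0.02984132]), 'finger_force': 0.0, 'width': 1.0027150777431666}
```

View pics/scene0.png

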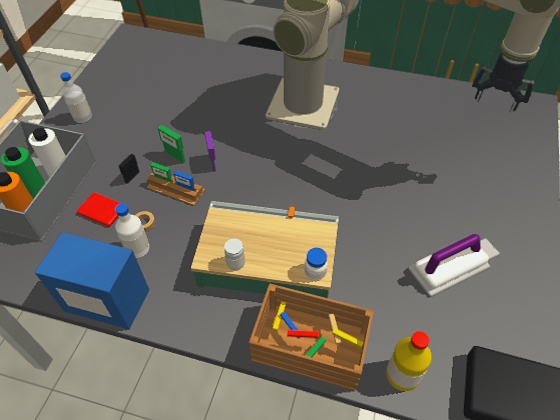

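View pics/top0.png

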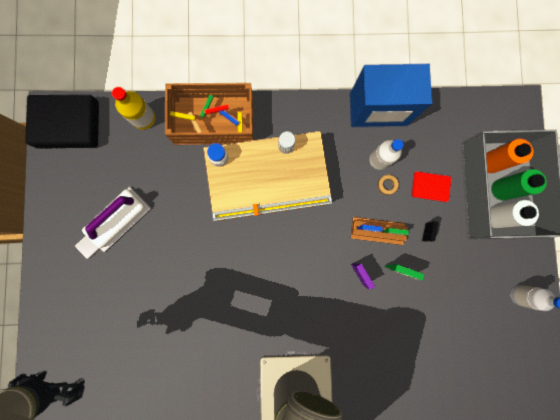

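Candidates for green_holder: the green one in the stand (scene ~(160,172), top ~(397,232)) and the larger free-standing green one (scene ~(172,145), top ~(407,271)). There are also black and purple ones, which are excluded. The one in the stand fits, being the smaller of the green two. I'll confirm it in one crop.

```bash
cat > h.py <<'E'
import numpy as np, cv2
from station import robot
from scipy.spatial.transform import Rotation as R
F=np.diag([1,-1,-1.])
def ray(n,uv):
    p=robot.camera_params(n); uv=np.array(uv,float).reshape(-1,1,2)
    d=cv2.undistortPoints(uv,p["K"],p["dist"]).reshape(-1,2)
    d=np.c_[d,np.ones(len(d))]@F@R.from_quat(p["orientation"]).as_matrix().T
    return np.array(p["xyz"]),d
def plane(n,uv,z):
    c,d=ray(n,uv); return c+d*((z-c[2])/d[:,2])[:,None]
def proj(n,X):
    p=robot.camera_params(n); M=R.from_quat(p["orientation"]).as_matrix()
    q=(np.array(X,float).reshape(-1,3)-p["xyz"])@M@F
    return cv2.projectPoints(q,np.zeros(3),np.zeros(3),p["K"],p["dist"])[0].reshape(-1,2)
def mask(img,lo,hi):
    return cv2.inRange(cv2.cvtColor(img,cv2.COLOR_RGB2HSV),np.array(lo),np.array(hi))
def blobs(m,mn=15):
    n,l,s,c=cv2.connectedComponentsWithStats(m)
    return [(s[i],c[i],l==i) for i in range(1,n) if s[i,4]>=mn]
E
python3 - <<'E'
from h import *
s=robot.get_image("scene");t=robot.get_image("top")
np.savez("im.npz",s=s,t=t)
def c(i,x,y,w,h,k):return cv2.resize(i[y:y+h,x:x+w],None,fx=k,fy=k,interpolation=cv2.INTER_CUBIC)
a=np.vstack([np.hstack([c(s,120,115,100,75,4),c(t,340,205,100,75,4)]),np.hstack([c(s,190,195,160,60,2.5),c(t,200,185,160,60,2.5)])])
cv2.imwrite("pics/crop.png",a[:,:,::-1])
for n,i in(("scene",s),("top",t)):
  for nm,lo,hi in(("green",(50,120,60),(75,255,255)),("blue",(100,120,80),(125,255,255)),("orange",(5,180,150),(18,255,255)),("yellow",(22,150,120),(34,255,255))):
    for st,ce,m in blobs(mask(i,lo,hi)): print(n,nm,st,ce.round(1))
E
```

```text
scene green [158 125  27  38 411] [172.9 143.9]
scene green [  1 147  44  51 917] [ 25.  170.6]
scene green [151 162  21  21 161] [162.  171.4]
scene green [306 337  20  20 133] [315.9 346.8]
scene blue [61 72 10  9 68] [65.3 76.2]
scene blue [173 171  22  20 172] [185.  179.8]
scene blue [116 204  13  12 123] [121.8 209.5]
scene blue [  35  232  114   97 6460] [ 95.1 276.8]
scene blue [307 248  20  20 312] [316.3 257.1]
scene blue [281 312  17  18 107] [288.1 320.8]
scene orange [  0 172  33  39 524] [ 17.5 190.5]
scene orange [288 207   7  10  48] [291.2 211.2]
scene orange [286 329   5   8  15] [287.6 332.3]
scene orange [299 330  14   2  16] [305.8 330.3]
scene yellow [273 302  13  29 154] [278.8 315.6]
scene yellow [332 328  31  19 190] [347.  336.6]
scene yellow [396 337  35  39 796] [412.4 357. ]
top green [200  95  13  22  76] [206.6 104.7]
top green [492 169  55  31 999] [517.1 185.4]
top green [383 228  26   7 111] [396.5 230.9]
top green [386 264  38  16 247] [405.6 270.8]
top blue [ 350   64   83   63 3941] [390.3  91.7]
top blue [220 111  19  14  79] [229.1 117.2]
top blue [392 139  12  12 111] [397.5 144.4]
top blue [208 144  17  17 232] [215.7 151.8]
top blue [358 225  24   6  99] [370.2 227.6]
top blue [553 298   7  11  53] [556.6 302.7]
top orange [166  85   5   4  17] [168.4  86.5]
top orange [199  84  28   1  28] [212.5  84. ]
top orange [ 165   84   87   51 1221] [223.3 117.2]
top orange [193  97  14  19 176] [198.  104.8]
top orange [205  97  14  17  69] [212.8 103.4]
top orange [487 139  47  34 760] [507.9 156.8]
top orange [253 204   6  12  58] [255.5 209.2]
top orange [352 218  54  26 483] [375.3 234.6]
top yellow [115  91  27  29 468] [129.4 106. ]
top yellow [170 111  25  10 125] [182.6 115.4]
top yellow [237 112   5  20  77] [239.5 121.5]
top yellow [259 199  69  12 170] [293.1 204.5]
top yellow [217 210  36   7  87] [234.6 213.1]
```

View pics/crop.png

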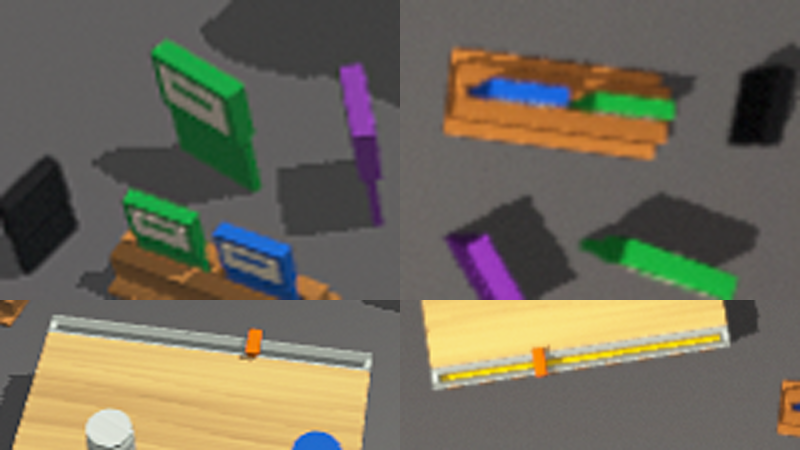

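The crop confirms it. The green holder in the stand's right slot (scene (162,171), top (397,231)) is clearly smaller than the free-standing green one at scene (172,145), so it's the target. The channel (yellow strip) and the orange stop at top (255,209) are clear.

```bash
python3 - <<'E'
from h import *
d=np.load("im.npz");s=d["s"];t=d["t"]
def fit(p): 
    vx,vy,x,y=cv2.fitLine(p[:,:2].astype(np.float32),cv2.DIST_HUBER,0,.001,.001).ravel(); return np.degrees(np.arctan2(-vx*np.sign(vy),abs(vy))),(x,y)
def px(m): y,x=np.nonzero(m); return np.c_[x,y]
y=[px(m) for st,ce,m in blobs(mask(t,(22,150,120),(34,255,255))) if st[1]>190]
P=plane("top",np.vstack(y),.078); print("strip",fit(P),[plane("top",q,.078)[[q[:,0].argmin(),q[:,0].argmax()]].round(4).tolist() for q in y])
q=[px(m) for st,ce,m in blobs(mask(t,(5,180,150),(18,255,255))) if 200<st[1]<210 and st[0]<300][0]
print("cap top",plane("top",q,.113).mean(0)); 
q=[px(m) for st,ce,m in blobs(mask(s,(5,180,150),(18,255,255))) if 200<st[1]<210 and st[0]>200][0]
print("cap scene",plane("scene",q,.113).mean(0))
hs=cv2.cvtColor(t,cv2.COLOR_RGB2HSV)
print(t[224:238,380:412,1])
for nm,lo,hi in(("g",(50,120,110),(75,255,255)),("b",(100,120,150),(125,255,255))):
  for st,ce,m in blobs(mask(t,lo,hi)):
    if 222<st[1]<240 and 340<st[0]<420:
      q=px(m);P=plane("top",q,.088);print(nm,st,P.mean(0),fit(P),cv2.minAreaRect(P[:,:2].astype(np.float32)*1000))
for st,ce,m in blobs(mask(t,(5,100,60),(20,255,255))):
    if 345<st[0]<360: print("stand",[ (plane("top",q,.034)[:,:2]).round(3).tolist() for q in [cv2.boxPoints(cv2.minAreaRect(px(m).astype(np.float32)))]])
E
```

```text
strip (np.float32(7.2848115), (np.float32(0.5667274), np.float32(0.05793857))) [[[0.5626, 0.1021, 0.078], [0.5894, -0.1072, 0.078]], [[0.5467, 0.2299, 0.078], [0.5599, 0.1234, 0.078]]]
cap top [0.55863761 0.11141432 0.113     ]
cap scene [0.56179093 0.11282121 0.113     ]
[[ 65  67  67  69  66  67  80  78  81  79  80  77  71  71  74  72  74  74
   74  79  76  76  74  72  67  60  52  53  53  55  55  55]
 [ 65  68  66  67  66  69  96 110 108 103  97  80  68  64  67  61  67  64
   70  73  74  75  76  73  67  56  50  51  51  48  53  52]
 [ 76  76  68  65  69  71  90 101 100  83  73  68  67  64  63  65  66  64
   64  67  65  65  63  60  58  53  50  52  53  50  52  49]
 [100  97  77  69  76  76  72  73  77  89  88  84  74  70  68  65  68  68
   67  64  66  62  65  67  67  63  63  54  52  51  51  54]
 [100  98  83  80 100  95  72  74  91 134 142 134 115 108 107 104 100 101
   91  84  71  68  68  73  71  69  65  57  49  50  60  66]
 [101  99  83  86  95  86  81  84 105 158 171 173 172 170 176 176 172 164
  146 130 112 104 104 111 115 102  87  77  62  61  80  92]
 [101  91  70  75  91  86  82
[... 887 characters left out ...]
8  96  97  96]
 [114 121 113 108 108 106 110 112 115 114 114 113 115 112 110 113 113 113
  112 112 110 110 110 112 112 113  89  60  77  96  94  96]]
g [388 228  21   7  96] [ 0.4863162  -0.31734207  0.088     ] (np.float32(-7.698344), (np.float32(0.4863162), np.float32(-0.31734207))) ((486.2696838378906, -317.5403747558594), (60.88852310180664, 13.933088302612305), 81.72914123535156)
b [362 225  20   6  86] [ 0.49803475 -0.23769769  0.088     ] (np.float32(-7.45939), (np.float32(0.49803448), np.float32(-0.23735894))) ((497.8709411621094, -237.7151336669922), (58.3524055480957, 13.187505722045898), 81.72611999511719)
stand [[[0.469, -0.181], [0.539, -0.193], [0.513, -0.369], [0.444, -0.356]]]
```

The holder's top centre is (0.486,-0.317) at yaw -8°. The channel is at yaw +7.3°, and the stop is at (0.559,0.1115). I'll move around the base to a point above the stand.

```bash
python3 -m inch '{"commands":[{"gripper":1,"x":12,"y":-11,"z":0,"turn":-8},{"gripper":1,"x":12,"y":-11,"z":0,"turn":-8},{"gripper":1,"x":12,"y":-11,"z":0,"turn":-8},{"gripper":1,"x":12,"y":-11,"z":0,"turn":-8},{"gripper":1,"x":12,"y":-11,"z":0,"turn":-8},{"gripper":1,"x":12,"y":-11,"z":0,"turn":-8},{"gripper":1,"x":12,"y":-11,"z":0,"turn":-8},{"gripper":1,"x":12,"y":-11,"z":0,"turn":-8},{"gripper":1,"x":12,"y":-11,"z":0,"turn":-8},{"gripper":1,"x":12,"y":-11,"z":0,"turn":-8}]}' 30
python3 -m inch '{"commands":[{"gripper":1,"x":-0.5,"y":-19,"z":-1,"turn":-6},{"gripper":1,"x":-0.5,"y":-19,"z":-1,"turn":-6},{"gripper":1,"x":-0.5,"y":-19,"z":-1,"turn":-6},{"gripper":1,"x":-0.5,"y":-19,"z":-1,"turn":-6},{"gripper":1,"x":-0.5,"y":-19,"z":-1,"turn":-6},{"gripper":1,"x":-0.5,"y":-19,"z":-1,"turn":-6},{"gripper":1,"x":-0.5,"y":-19,"z":-1,"turn":-6},{"gripper":1,"x":-0.5,"y":-19,"z":-1,"turn":-6},{"gripper":1,"x":-0.5,"y":-19,"z":-1,"turn":-6},{"gripper":1,"x":-0.5,"y":-19,"z":-1,"turn":-6}]}'
cat > st.py <<'E'
from h import *
s=robot.observe();m=R.from_quat(s["tcp_rot"]).as_matrix();y=m[:,1]*np.sign(m[0,1])
print(s["t"],s["tcp_pos"].round(4),"yaw",np.degrees(np.arctan2(y[1],y[0])).round(2),"tilt",m[:,2].round(3),s["width"],s["finger_force"],s["wrist_force"].round(2))
E
python3 st.py
```

```text
t: 1.45
tcp_pos: [0.4998, 0.2535, 0.3035]
tcp_rot: [0.512, 0.859, -0.0, -0.0]
wrist_force: [-0.8, 0.3, -0.7]
width: 0.999
finger_force: 0.0
t: 2.7
tcp_pos: [0.4848, -0.3185, 0.2733]
tcp_rot: [0.753, 0.659, -0.0, -0.0]
wrist_force: [0.4, 0.5, -0.2]
width: 0.998
finger_force: 0.0
2.7 [ 0.4848 -0.3185  0.2733] yaw -7.62 tilt [-0.001 -0.    -1.   ] 0.9976343755587768 0.0 [ 0.44  0.5  -0.18]
```

```bash
python3 -m inch '{"commands":[{"gripper":1,"x":0.05,"y":0.04,"z":-1,"turn":-0.07},{"gripper":1,"x":0.05,"y":0.04,"z":-2.5,"turn":-0.07},{"gripper":1,"x":0.05,"y":0.04,"z":-4,"turn":-0.07},{"gripper":1,"x":0.05,"y":0.04,"z":-4.6,"turn":-0.07},{"gripper":1,"x":0.05,"y":0.04,"z":-5,"turn":-0.07},{"gripper":1,"x":0.05,"y":0.04,"z":-5,"turn":-0.07}]}' 30
python3 -m inch '{"commands":[{"gripper":0,"x":0,"y":0,"z":0,"turn":0},{"gripper":0,"x":0,"y":0,"z":0,"turn":0},{"gripper":0,"x":0,"y":0,"z":0,"turn":0},{"gripper":0,"x":0,"y":0,"z":0,"turn":0},{"gripper":0,"x":0,"y":0,"z":0,"turn":0},{"gripper":0,"x":0,"y":0,"z":0,"turn":0},{"gripper":0,"x":0,"y":0,"z":0,"turn":0},{"gripper":0,"x":0,"y":0,"z":0,"turn":0}]}' 30; python3 st.py
```

```text
t: 3.45
tcp_pos: [0.4872, -0.3151, 0.1244]
tcp_rot: [0.754, 0.657, 0.0, 0.0]
wrist_force: [-0.2, -1.2, 0.7]
width: 0.999
finger_force: 0.0
t: 4.45
tcp_pos: [0.4868, -0.3156, 0.1242]
tcp_rot: [0.754, 0.657, -0.0, 0.0]
wrist_force: [-1.8, 0.7, 6.4]
width: 0.163
finger_force: 33.7
4.45 [ 0.4868 -0.3156  0.1242] yaw -7.93 tilt [ 0. -0. -1.] 0.16315384028577112 33.66093456745148 [-1.8   0.66  6.44]
```

```bash
python3 -m inch '{"commands":[{"gripper":0,"x":0,"y":0,"z":0.5,"turn":0},{"gripper":0,"x":0,"y":0,"z":1.5,"turn":0},{"gripper":0,"x":0,"y":0,"z":3,"turn":0},{"gripper":0,"x":0,"y":0,"z":4.5,"turn":0},{"gripper":0,"x":0,"y":0,"z":5,"turn":0},{"gripper":0,"x":0,"y":0,"z":5,"turn":0}]}' 60
python3 -m inch '{"commands":[{"gripper":0,"x":2.7,"y":12,"z":0,"turn":2.55},{"gripper":0,"x":2.7,"y":12,"z":0,"turn":2.55},{"gripper":0,"x":2.7,"y":12,"z":0,"turn":2.55},{"gripper":0,"x":2.7,"y":12,"z":0,"turn":2.55},{"gripper":0,"x":2.7,"y":12,"z":0,"turn":2.55},{"gripper":0,"x":2.7,"y":12,"z":0,"turn":2.55},{"gripper":0,"x":2.7,"y":12,"z":0,"turn":2.55},{"gripper":0,"x":2.7,"y":12,"z":0,"turn":2.55},{"gripper":0,"x":2.7,"y":12,"z":0,"turn":2.55},{"gripper":0,"x":2.7,"y":12,"z":0,"turn":2.55}]}' 
python3 st.py; python3 - <<'E'
from h import *
s=robot.get_image("scene");t=robot.get_image("top")
def c(i,x,y,w,h,k):return cv2.resize(i[y:y+h,x:x+w],None,fx=k,fy=k,interpolation=cv2.INTER_CUBIC)
cv2.imwrite("pics/c2.png",np.hstack([c(s,190,120,160,120,2.5),c(t,200,130,160,120,2.5)])[:,:,::-1])
E
```

```text
t: 5.2
tcp_pos: [0.487, -0.3156, 0.2751]
tcp_rot: [0.754, 0.657, 0.0, 0.001]
wrist_force: [-0.1, -0.2, -1.1]
width: 0.158
finger_force: 59.7
t: 6.45
tcp_pos: [0.5675, 0.0434, 0.2736]
tcp_rot: [0.661, 0.75, -0.0, -0.0]
wrist_force: [-0.1, -0.3, 0.4]
width: 0.158
finger_force: 59.7
6.45 [0.5675 0.0434 0.2736] yaw 7.26 tilt [-0. -0. -1.] 0.1584244007805143 59.6796977519989 [-0.1  -0.32  0.38]
```

View pics/c2.png

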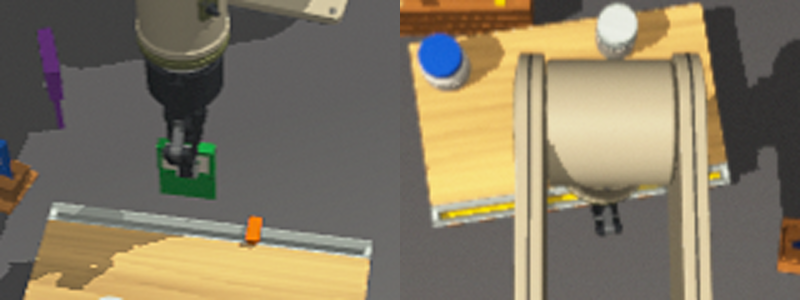

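The picture shows the green holder upright in the fingers, blade down over the channel (scene blade edge ~(254–276,197)), to the right of the stop (scene (291,212)). Next I'll check its pose numerically and lower it in stages.

```bash
python3 - <<'E'
from h import *
s=robot.observe();o=s["tcp_pos"]-[0,0,.1162];a=np.radians(7.26);yv=np.array([-np.sin(a),np.cos(a),0]);xv=np.array([yv[1],-yv[0],0])
print("expected bottom corners",proj("scene",[o+xv*.003+yv*(k*.03-.0017) for k in(-1,1)]).round(1))
i=robot.get_image("scene");m=[b for b in blobs(mask(i,(50,120,60),(75,255,255)),100) if 230<b[1][0]<300 and b[1][1]<210];m=m[0];print(m[0])
y,x=np.nonzero(m[2])
for f in(lambda:(y+.3*x).argmax(),lambda:(y-x).argmax()): k=f();print(x[k],y[k])
E
python3 -m inch '{"commands":[{"gripper":0,"x":0,"y":0,"z":-0.8,"turn":0},{"gripper":0,"x":0,"y":0,"z":-1.5,"turn":0},{"gripper":0,"x":0,"y":0,"z":-1.8,"turn":0},{"gripper":0,"x":0,"y":0,"z":-1.8,"turn":0},{"gripper":0,"x":0,"y":0,"z":-1.8,"turn":0}]}'
```

```text
expected bottom corners [[254.3 196.6]
 [276.2 199.2]]
[253 175  23  25 258]
275 199
255 196
t: 7.22
tcp_pos: [0.5682, 0.0445, 0.221]
tcp_rot: [0.66, 0.751, 0.001, 0.001]
wrist_force: [0.5, 0.2, -1.3]
width: 0.157
finger_force: 59.7
```

```bash
python3 -m inch '{"commands":[{"gripper":0,"x":0,"y":0,"z":-0.15,"turn":0},{"gripper":0,"x":0,"y":0,"z":-0.3,"turn":0},{"gripper":0,"x":0,"y":0,"z":-0.3,"turn":0},{"gripper":0,"x":0,"y":0,"z":-0.3,"turn":0}]}'
python3 -m inch '{"commands":[{"gripper":0,"x":0,"y":0,"z":-0.1,"turn":0},{"gripper":0,"x":0,"y":0,"z":-0.2,"turn":0},{"gripper":0,"x":0,"y":0,"z":-0.3,"turn":0},{"gripper":0,"x":0,"y":0,"z":-0.4,"turn":0},{"gripper":0,"x":0,"y":0,"z":-0.4,"turn":0},{"gripper":0,"x":0,"y":0,"z":-0.4,"turn":0}]}'; python3 st.py
```

```text
t: 7.72
tcp_pos: [0.5676, 0.0446, 0.2109]
tcp_rot: [0.66, 0.751, -0.0, -0.0]
wrist_force: [-0.4, -0.4, -0.9]
width: 0.156
finger_force: 59.7
t: 8.48
tcp_pos: [0.5677, 0.0446, 0.1989]
tcp_rot: [0.66, 0.751, -0.0, 0.0]
wrist_force: [-0.7, 0.5, -1.2]
width: 0.156
finger_force: 59.7
8.475 [0.5677 0.0446 0.1989] yaw 7.37 tilt [ 0. -0. -1.] 0.15629875556231942 59.675456285476685 [-0.66  0.52 -1.16]
```

```bash
python3 -m inch '{"commands":[{"gripper":0,"x":-0.03,"y":0.25,"z":0,"turn":0},{"gripper":0,"x":-0.06,"y":0.5,"z":0,"turn":0},{"gripper":0,"x":-0.1,"y":0.8,"z":0,"turn":0},{"gripper":0,"x":-0.1,"y":0.8,"z":0,"turn":0},{"gripper":0,"x":-0.1,"y":0.8,"z":0,"turn":0}]}'
python3 -m inch '{"commands":[{"gripper":0,"x":-0.015,"y":0.12,"z":0,"turn":0},{"gripper":0,"x":-0.015,"y":0.12,"z":0,"turn":0}]}'; python3 st.py;python3 - <<'E'
from h import *
s=robot.get_image("scene")
def c(i,x,y,w,h,k):return cv2.resize(i[y:y+h,x:x+w],None,fx=k,fy=k,interpolation=cv2.INTER_CUBIC)
cv2.imwrite("pics/c3.png",c(s,230,160,120,90,5)[:,:,::-1])
E
```

```text
t: 9.1
tcp_pos: [0.5646, 0.0687, 0.1989]
tcp_rot: [0.66, 0.751, -0.0, 0.0]
wrist_force: [-1.0, 0.5, -0.7]
width: 0.155
finger_force: 59.7
t: 9.35
tcp_pos: [0.5642, 0.0723, 0.1989]
tcp_rot: [0.66, 0.751, 0.0, -0.0]
wrist_force: [-0.4, 0.2, -0.5]
width: 0.151
finger_force: 59.7
9.35 [0.5642 0.0723 0.1989] yaw 7.37 tilt [-0.  0. -1.] 0.1505807019150347 59.675061106681824 [-0.4   0.21 -0.45]
```

View pics/c3.png

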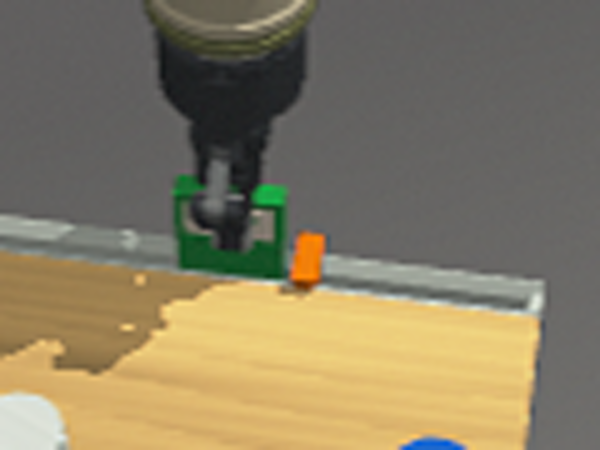

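The holder's blade is in the channel behind the lip, with its right-hand edge (~scene (287,210)) a few mm short of the stop (~scene (290,212)). I'll creep left in small steps and watch the force.

```bash
python3 -m inch '{"commands":[{"gripper":0,"x":-0.006,"y":0.05,"z":0,"turn":0},{"gripper":0,"x":-0.006,"y":0.05,"z":0,"turn":0}]}'
python3 -m inch '{"commands":[{"gripper":0,"x":-0.006,"y":0.05,"z":0,"turn":0},{"gripper":0,"x":-0.006,"y":0.05,"z":0,"turn":0}]}'
python3 -m inch '{"commands":[{"gripper":0,"x":-0.006,"y":0.05,"z":0,"turn":0},{"gripper":0,"x":-0.006,"y":0.05,"z":0,"turn":0}]}'
```

```text
t: 9.65
tcp_pos: [0.564, 0.0737, 0.1989]
tcp_rot: [0.66, 0.751, 0.0, 0.0]
wrist_force: [0.2, 0.3, -0.9]
width: 0.155
finger_force: 59.7
t: 9.9
tcp_pos: [0.5638, 0.0753, 0.1989]
tcp_rot: [0.66, 0.751, 0.0, -0.0]
wrist_force: [-0.1, -0.2, -0.3]
width: 0.155
finger_force: 59.7
t: 10.15
tcp_pos: [0.5636, 0.0768, 0.1989]
tcp_rot: [0.66, 0.751, 0.0, -0.0]
wrist_force: [0.2, 0.2, 0.2]
width: 0.159
finger_force: 59.7
```

```bash
python3 -m inch '{"commands":[{"gripper":0,"x":-0.004,"y":0.03,"z":0,"turn":0},{"gripper":0,"x":-0.004,"y":0.03,"z":0,"turn":0}]}'
python3 -m inch '{"commands":[{"gripper":0,"x":-0.004,"y":0.03,"z":0,"turn":0},{"gripper":0,"x":-0.004,"y":0.03,"z":0,"turn":0}]}'
python3 -m inch '{"commands":[{"gripper":0,"x":-0.004,"y":0.03,"z":0,"turn":0},{"gripper":0,"x":-0.004,"y":0.03,"z":0,"turn":0}]}'
```

```text
t: 10.4
tcp_pos: [0.5635, 0.0777, 0.1989]
tcp_rot: [0.66, 0.751, 0.0, 0.0]
wrist_force: [0.0, -0.0, -0.9]
width: 0.158
finger_force: 59.7
t: 10.65
tcp_pos: [0.5635, 0.078, 0.1989]
tcp_rot: [0.66, 0.751, -0.0, 0.0]
wrist_force: [0.2, -3.1, -0.2]
width: 0.152
finger_force: 59.7
t: 10.9
tcp_pos: [0.5635, 0.0783, 0.199]
tcp_rot: [0.66, 0.751, -0.001, 0.001]
wrist_force: [-0.7, -7.4, -0.2]
width: 0.16
finger_force: 59.8
```

It's in contact with the stop at about 7 N. I'll ease the side push slightly and press straight down.

```bash
python3 -m inch '{"commands":[{"gripper":0,"x":0.002,"y":-0.02,"z":-0.1,"turn":0},{"gripper":0,"x":0.002,"y":-0.02,"z":-0.2,"turn":0},{"gripper":0,"x":0.002,"y":-0.02,"z":-0.3,"turn":0},{"gripper":0,"x":0.002,"y":-0.02,"z":-0.4,"turn":0},{"gripper":0,"x":0.002,"y":-0.02,"z":-0.4,"turn":0}]}'
python3 -m inch '{"commands":[{"gripper":0,"x":0,"y":0,"z":-0.06,"turn":0},{"gripper":0,"x":0,"y":0,"z":-0.12,"turn":0},{"gripper":0,"x":0,"y":0,"z":-0.12,"turn":0}]}'; python3 st.py
```

```text
t: 11.52
tcp_pos: [0.5641, 0.0781, 0.1878]
tcp_rot: [0.66, 0.751, 0.0, 0.001]
wrist_force: [0.9, -7.0, 4.4]
width: 0.15
finger_force: 60.4
t: 11.9
tcp_pos: [0.5642, 0.0781, 0.1847]
tcp_rot: [0.66, 0.751, 0.0, 0.001]
wrist_force: [-0.5, -6.9, 7.3]
width: 0.156
finger_force: 60.9
11.9 [0.5642 0.0781 0.1847] yaw 7.35 tilt [ 0.002 -0.001 -1.   ] 0.15639018211556596 60.945578813552856 [-0.51 -6.88  7.31]
```

```bash
python3 -m inch '{"commands":[{"gripper":0,"x":0,"y":0,"z":-0.05,"turn":0},{"gripper":0,"x":0,"y":0,"z":-0.05,"turn":0}]}'
python3 -m inch '{"commands":[{"gripper":0,"x":0,"y":0,"z":-0.05,"turn":0},{"gripper":0,"x":0,"y":0,"z":-0.05,"turn":0}]}'
python3 -m inch '{"commands":[{"gripper":0,"x":0,"y":0,"z":-0.03,"turn":0},{"gripper":0,"x":0,"y":0,"z":-0.03,"turn":0}]}'
```

```text
t: 12.15
tcp_pos: [0.5643, 0.0781, 0.1834]
tcp_rot: [0.66, 0.751, 0.0, 0.001]
wrist_force: [-1.0, -5.5, 7.1]
width: 0.154
finger_force: 61.1
t: 12.4
tcp_pos: [0.5643, 0.0781, 0.1822]
tcp_rot: [0.66, 0.751, 0.0, 0.001]
wrist_force: [-2.4, -6.2, 10.1]
width: 0.155
finger_force: 61.3
t: 12.65
tcp_pos: [0.5644, 0.0782, 0.1821]
tcp_rot: [0.66, 0.751, 0.001, 0.001]
wrist_force: [-4.8, -5.9, 16.7]
width: 0.156
finger_force: 62.3
```

The tool stalled at z 0.182, where I predicted the home position, and the force jumped to about 17 N, so it's against the hard stop. I'll hold there, check once more, and hand in.

```bash
python3 -m inch '{"commands":[{"gripper":0,"x":0,"y":0,"z":0,"turn":0},{"gripper":0,"x":0,"y":0,"z":0,"turn":0},{"gripper":0,"x":0,"y":0,"z":0,"turn":0},{"gripper":0,"x":0,"y":0,"z":0,"turn":0}]}'; python3 - <<'E'
from h import *
s=robot.get_image("scene")
cv2.imwrite("pics/c4.png",cv2.resize(s[160:250,230:350],None,fx=5,fy=5,interpolation=cv2.INTER_CUBIC)[:,:,::-1])
E
```

```text
t: 13.15
tcp_pos: [0.5644, 0.0782, 0.1822]
tcp_rot: [0.66, 0.751, 0.001, 0.001]
wrist_force: [-5.6, -7.0, 16.3]
width: 0.155
finger_force: 62.3
```

View pics/c4.png

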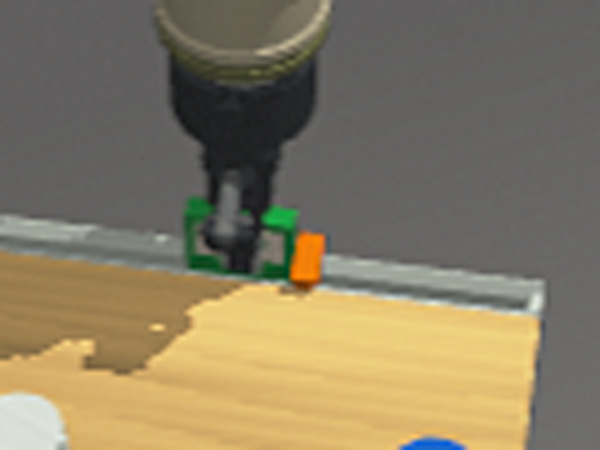

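The picture shows the holder touching the stop (~scene (289,213)), with its head seated just above the shelf top, upright and still gripped.

```bash
python3 -c "
from station import robot
print(robot.sign_off())"
```

```text
the job is handed in; nothing more can be done
None
```

The green holder is in the channel against the orange stop, pressed fully home at about 16 N and still gripped, and I handed the job in at about 13 s; no verdict was returned.

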